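Clear the flat carton off the sorting ledge into the bin

TASK

Clear the flat carton (the lower of the two) off the sorting ledge: it stands tight against the end stop and is too wide to grip, so first press lightly on its lid and draw it along its lane away from the stop, keeping it flat, then reach down behind it and push it from behind off the open edge so that it drops into the blue bin below. Touch down slowly: its lid stands up by an unknown amount, and the carton must not be crushed. Leave the tall carton, the bin, the bottle and the jar where they stand.

Things in the scene. Friction and masses are not known exactly. Their poses are not given: they have to be found in the camera images.
- ledge: Fixed raised steel ledge, deck 256 (x) by 300 (y) mm, top 180 mm above the table. Origin on the table under its centre; z up, +y along its two lanes to the open edge. Stop wall at the -y end: inner face at y = -138 mm, 60 mm high above the deck. Lanes centred at x = -62 and +62 mm, each 116 mm wide between full-length guide rails 12 mm high, 8 mm thick.
- open_edge (a point): Middle of the ledge's open edge, on the deck's top (x = 0, y = +150, z = +180 mm in the ledge's frame). The deck overhangs its support by about 70 mm here.
- flat_carton: Carton to clear: white, 100 (x) by 120 (y) mm, 0.2 to 0.45 kg; base 42 mm high, lid stuck at a height that differs each time and is not read out: top 45 to 75 mm above its underside. Origin at the underside's centre, axes as the ledge's. Starts in either lane, rear (-y) face 0 to 3 mm off the stop. Shut fingertips pressed on the lid with 6 to 20 N drag it. Over 80 N, impact too, crushes it.
- flat_carton_center (a point): Point on the flat carton's axis 22.5 mm above its underside, about its middle.
- tall_carton: Bystander: a carton of the same make and footprint, 100 by 120 by 110 mm high, in the other lane against the stop. Leave it alone. Origin at the centre of its underside.
- bin: Loose open blue plastic bin on the table, 280 (x) by 200 (y) by 85 mm high, walls and floor 5 mm, 1.2 kg; stands across both lanes with its near rim tucked under the open edge. Origin at the centre of its underside, axes about as the ledge's.
- syrup: Bystander: amber bottle, 60 mm across, 140 mm high, standing on the table. Origin at the centre of its underside.
- jar: Bystander: white jar, 70 mm across, 90 mm high, standing on the table. Origin at the centre of its underside.

How it is judged:
By the outcome, as a careful person would: the job done as asked, in the order asked, and still so for the second after the job is handed in, with the robot touching nothing.
It also fails if it takes over 54 s, if anything falls off the work surface, if the arm or the gripper's body presses on something with over 40 N, if the wrist force passes 120 N, or if a joint passes its speed limit or range.

ROBOT

A 6-joint arm with a two-finger parallel gripper is mounted at the origin on the work surface. World frame = base frame: x ahead of the robot, y to its left, z up, the work surface at z = 0. Lengths are in m, angles in rad, forces in N, time in s.
With the tool pointing down it reaches from about 0.325 to 0.775 m from the base axis. Payload 5.5 kg.
Tool frame: the origin (TCP) lies at the very end of the fingers, on their centre line; the grasp point (between the pads) lies 19 mm behind it; z points along the fingers, y is the line along which they close (so a half turn about z gives the same grasp; the last joint's range is limited). The gripper opens to 88 mm and grips with 3 to 60 N. Pads are 20 mm wide; open, the fingers measure 115 mm over their backs; the gripper's body (75 mm by 178 mm) begins 61 mm behind the grasp point.
Start: joints at [1.289, 0.091, 1.231, -0, 1.82, -0.057], TCP at [0.134, 0.585, 0.223] pointing down, gripper open.
Joint ranges: [-2.87, 2.87], [-0.86, 2.18], [0.17, 2.46], [-1.51, 4.65], [0.06, 2.69], [-2.65, 2.65]. Speed limits (rad/s): [2.57, 2.57, 3.01, 3.14, 3.14, 3.14].

INTERFACE

Orientations are given as a 3x3 rotation matrix whose columns are the frame's x, y, z axes.
In Python, from cell import env gives the robot as it stands. Calls block until the motion is done:
- env.goto(position, orientation): joint-space move of the TCP to a pose.
- env.move_straight(position, ori=None, speed=0.15, stop_force=None): straight line of the TCP; ori=None keeps the orientation; speed is the mean speed in m/s. With stop_force (N) it stops when the force on the tool has changed by that much, and returns True; else False.
- env.move_j(angles): joint-space move.
- env.move_gripper(opening, grasp_force=None): finger opening in m; grasp_force is the grip in N (None keeps the last); returns when the fingers have stopped.
- env.sleep(seconds).
- env.solve_ik(position, orientation): joint angles nearest the present ones, or None.
- env.read_camera(name): name is "side" or "top" or "wrist"; returns a dict with "image" (400x640x3 uint8, red, green, blue), "z_map" (400x640 float32, m along the optical axis (not along the pixel's ray), 0 where there is no reading), "fx", "fy", "cx", "cy" (pixels), "R" (3x3) and "t" (3): a world point X has camera coordinates R X + t; the wrist camera has in their place "mount" (4x4, takes a point from camera to tool coordinates, whose origin is the TCP and whose axes are the flange's). Camera axes: x right, y down, z forward; pixel columns grow to the right and rows downward; lengths in m; the calibration is good to about 2 mm. A picture is of the moment at which its call begins: read the wrist's pose just before it.
A pose or a line that the arm cannot do raises env.MotionError and nothing moves.
- env.close_job(): hands the job in; it is judged then, once.
Readings, each from a call of its own:
- env.current_clock(): time.
- env.current_joints(): joint angles.
- env.current_joint_vel(): joint speeds.
- env.current_joint_efforts(): joint torques, N m.
- env.current_position(): TCP position.
- env.current_orientation(): TCP orientation.
- env.current_ft_force(): force on the tool from outside, world axes, zero at the start.
- env.current_torque(): the same for the moment, N m.
- env.current_finger_gap(): finger opening in m.
- env.current_gripper_force(): force on a finger pad.
Only numpy, scipy, OpenCV 4.12 (cv2) and the standard library are available. Lean on these libraries where they do the work, as an engineer would, in place of code of your own. Each camera call takes 0.05 s, during which the arm holds its last target. There are 200 camera calls.

## Working session

There is one attempt and no reset: what is moved stays moved. The work goes in short steps, each a Python script; the robot and the scene stay as the last script left them, time stands still between calls to the robot, and variables do not carry over. Pictures are saved under pics/ and viewed, at most 10 in all, crops included, and the job is handed in when it is done.

```bash
ls; mkdir -p pics; python3 - <<'E'
from cell import env
import cv2,numpy as np
for n in("top","side"):
    c=env.read_camera(n); cv2.imwrite(f"pics/{n}0.png",c["image"][:,:,::-1]); np.savez(f"{n}0.npz",**c)
    print(n,c["fx"],c["cx"],c["cy"],c["R"].round(3).tolist(),c["t"].round(3), (c["z_map"]>0).mean())
print(env.current_clock())
E
```

```text
pics
top 458.6998905540635 321.4459019109789 197.6156472229386 [[0.006, -1.0, 0.02], [-0.998, -0.007, -0.065], [0.065, -0.02, -0.998]] [0.088 0.543 1.285] 0.99613671875
side 391.1247587556579 317.02255665415015 194.27998535247602 [[-0.549, -0.836, 0.011], [-0.693, 0.447, -0.565], [0.468, -0.317, -0.825]] [0.358 0.426 0.824] 0.99592578125
0.1
```

View pics/top0.png

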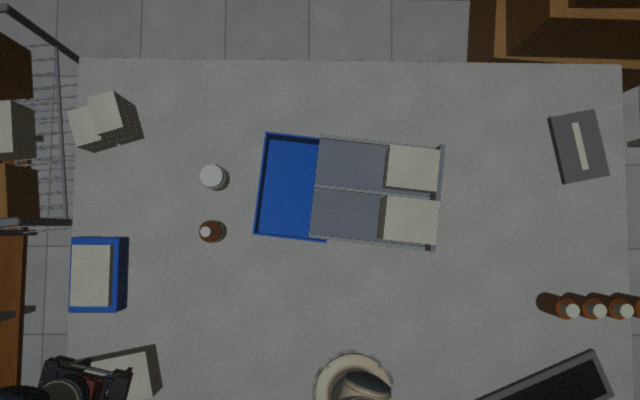

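View pics/side0.png

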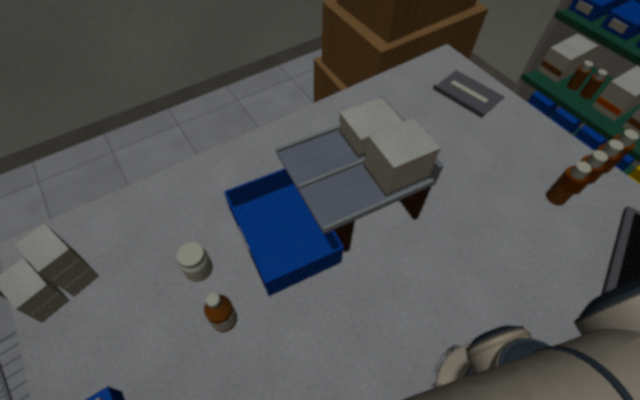

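The top view shows the flat carton at about (412,168), in the lane far from the robot. The tall carton is at (410,219), the bin at (290,187), the jar at (212,177) and the bottle at (209,231). The stop is at the right, which is world −y.

```bash
cat > seg.py <<'E'
import numpy as np,cv2
def cloud(c):
    v,u=np.mgrid[:400,:640]; z=c["z_map"]
    P=np.stack([(u-c["cx"])/c["fx"]*z,(v-c["cy"])/c["fy"]*z,z],-1)
    return (P-c["t"])@c["R"]   # R^T (p - t)
def rect(Q):
    r=cv2.minAreaRect((Q[:,:2]*1000).astype(np.float32)); return r
E
python3 - <<'E'
import numpy as np,cv2
from seg import *
for n in("top","side"):
    c=np.load(n+"0.npz"); W=cloud(c); 
    inb=(W[...,0]>.3)&(W[...,0]<.8)&(W[...,1]>-.2)&(W[...,1]<.5)&(c["z_map"]>0)
    H=W[...,2]
    h,e=np.histogram(H[inb],bins=np.arange(-.02,.33,.005)); print(n,[(round(float(a),3),int(b)) for a,b in zip(e,h) if b>25])
    for nm,lo,hi in(("ledge",.165,.4),("above",.2,.4),("flat",.215,.262),("tall",.275,.31)):
        m=(inb&(H>lo)&(H<hi)).astype(np.uint8); m=cv2.morphologyEx(m,cv2.MORPH_OPEN,np.ones((3,3)))
        k,l,s,ce=cv2.connectedComponentsWithStats(m)
        for i in np.argsort(-s[1:,4])[:2]+1:
            if s[i,4]>80: 
                Q=W[l==i]; print(nm,s[i],rect(Q),np.median(Q[:,2]).round(4))
    hsv=cv2.cvtColor(c["image"],cv2.COLOR_RGB2HSV)
    b=(hsv[...,0]>100)&(hsv[...,0]<130)&(hsv[...,1]>150)&inb
    print("bin",rect(W[b]))
    print("binrim",rect(W[b&(H>.075)]))
E
```

```text
top [(-0.01, 1289), (-0.005, 13572), (0.0, 11616), (0.005, 2197), (0.01, 127), (0.015, 43), (0.02, 57), (0.025, 63), (0.03, 52), (0.035, 48), (0.04, 69), (0.045, 57), (0.05, 69), (0.055, 74), (0.06, 92), (0.065, 81), (0.07, 62), (0.075, 76), (0.08, 335), (0.085, 447), (0.09, 219), (0.095, 66), (0.1, 47), (0.135, 57), (0.14, 35), (0.17, 198), (0.175, 4019), (0.18, 2381), (0.185, 404), (0.19, 710), (0.195, 82), (0.2, 39), (0.205, 27), (0.22, 31), (0.225, 48), (0.23, 54), (0.235, 225), (0.24, 130), (0.245, 278), (0.25, 1741), (0.255, 202), (0.28, 41), (0.285, 1550), (0.29, 794)]
ledge [  309   135   136   117 13039] ((546.434326171875, -35.230194091796875), (300.22027587890625, 256.3470458984375), 83.89907836914062) 0.1841
above [ 378  144   67  108 5253] ((536.8588256835938, -117.63106536865234), (134.33468627929688, 254.93882751464844), 84.02655029296875) 0.2551
flat [ 384  144   61   57 2563] ((596.6171264648438, -123.77104949951172), (134.1762237548828, 134.4097442626953), 84.22189331054688) 0.2519
tall [ 383  195   57   50 2398] ((476.5202941894531, -104.46016693115234), (120.44644
[... 1115 characters left out ...]
01.72320556640625, 257.9823303222656), 83.67532348632812) 0.1901
above [ 340   97  104   95 5706] ((534.8954467773438, -117.4113998413086), (136.3524932861328, 255.52581787109375), 83.33303833007812) 0.2538
flat [ 340   97  104   91 2765] ((534.8954467773438, -117.4113998413086), (136.3524932861328, 255.52581787109375), 83.33303833007812) 0.2515
tall [ 369  119   72   52 2219] ((474.7572326660156, -104.67305755615234), (122.16405487060547, 102.1656723022461), 83.5971908569336) 0.2891
bin ((564.5880126953125, 152.5006866455078), (222.40040588378906, 281.2999572753906), 83.5614242553711)
binrim ((565.9692993164062, 163.08604431152344), (201.05340576171875, 280.9288330078125), 83.5614242553711)
```

```bash
cat > lib.py <<'E'
import numpy as np
from cell import env
C=np.array([.5455,-.0354]); a=np.radians(83.8)
ey=np.array([np.cos(a),np.sin(a)]); ex=np.array([ey[1],-ey[0]])
def L(x,y,z): return np.r_[C+ex*x+ey*y,z]
def inv(p): d=np.asarray(p)[:2]-C; return (d@ex*1000).round(1),(d@ey*1000).round(1),round(p[2]*1000,1)
def ori(s): 
    y=np.r_[ey*s,0]; z=np.array([0,0,-1.]); return np.c_[np.cross(y,z),y,z]
def st(): print(round(env.current_clock(),2),inv(env.current_position()),np.round(env.current_ft_force(),1))
E
python3 - <<'E'
from lib import *
for s in(1,-1): print(s,[env.solve_ik(L(62,y,z),ori(s)) for y,z in((-76,.3),(-95,.2),(160,.2))])
s=min((1,-1),key=lambda s:abs(env.solve_ik(L(62,-76,.3),ori(s))[5]))
print(s)
p=np.array(env.current_position()); p[2]=.36
env.move_straight(p,speed=.2); env.move_gripper(0.)
env.goto(L(62,-76,.33),ori(s)); st()
env.move_straight(L(62,-76,.268),speed=.08); st(); env.sleep(.3)
f0=np.array(env.current_ft_force()); print(f0)
print(env.move_straight(L(62,-76,.222),speed=.008,stop_force=7)); st()
E
```

```text
1 [None, None, None]
-1 [None, None, None]Traceback (most recent call last):
  File "<stdin>", line 3, in <module>
  File "<stdin>", line 3, in <lambda>
TypeError: 'NoneType' object is not subscriptable
```

```bash
python3 - <<'E'
from lib import *
R=np.array(env.current_orientation());print(R.round(3), np.linalg.det(ori(1)))
for d in range(-180,180,15):
    t=np.radians(d); y=np.array([np.cos(t),np.sin(t),0]);z=np.array([0,0,-1.]);O=np.c_[np.cross(y,z),y,z]
    print(d,[None if (q:=env.solve_ik(L(62,yy,zz),O)) is None else np.round(q,2).tolist() for yy,zz in((-76,.3),(-95,.205),(160,.205))])
E
```

```text
[[-0.975  0.223 -0.   ]
 [ 0.223  0.975 -0.002]
 [ 0.    -0.002 -1.   ]] 1.0
-180 [None, None, None]
-165 [None, None, None]
-150 [None, None, None]
-135 [None, None, None]
-120 [None, None, None]
-105 [None, None, None]
-90 [None, None, None]
-75 [None, None, None]
-60 [None, None, None]
-45 [None, None, None]
-30 [None, None, None]
-15 [None, None, None]
0 [None, None, None]
15 [None, None, None]
30 [None, None, None]
45 [None, None, None]
60 [None, None, None]
75 [None, None, None]
90 [None, None, None]
105 [None, None, None]
120 [None, None, None]
135 [None, None, None]
150 [None, None, None]
165 [None, None, None]
```

```bash
python3 - <<'E'
from lib import *
R=np.array(env.current_orientation());p=np.array(env.current_position())
print(p,env.solve_ik(p,R),env.solve_ik(p+[0,0,.1],R))
for P in (L(62,-76,.3),np.array([.5,0,.3]),np.array([.5,.3,.3]),np.array([.3,.5,.3]),np.array([.4,.0,.25])): 
  for O in(R,ori(1)): 
    q=env.solve_ik(P,O); print(P.round(3),q)
E
```

```text
[0.1336823  0.58464383 0.22160509] [ 1.28928865e+00  9.18081282e-02  1.23176574e+00 -1.08923536e-05
  1.81980247e+00 -5.66974151e-02] [ 1.28928865e+00  1.38196062e-01  1.00267817e+00 -1.16227591e-05
  2.00250211e+00 -5.66995939e-02]
[ 53.975 -82.287   0.3  ] None
[ 53.975 -82.287   0.3  ] None
[0.5 0.  0.3] [-6.68305302e-02 -1.46014016e-01  1.32537032e+00 -1.88807378e-03
  1.96260539e+00 -1.41353458e+00]
[0.5 0.  0.3] [-6.80525147e-02 -1.46461014e-01  1.32577244e+00 -4.44089210e-16
  1.96228122e+00 -1.53063843e+00]
[0.5 0.3 0.3] [ 4.82853944e-01  7.71107080e-02  1.10740814e+00 -1.39850888e-03
  1.95830030e+00 -8.63657116e-01]
[0.5 0.3 0.3] [ 4.82076889e-01  7.58659858e-02  1.10871584e+00 -4.44089210e-16
  1.95701082e+00 -9.80509025e-01]
[0.3 0.5 0.3] [ 9.72373827e-01  7.75149190e-02  1.10698292e+00 -6.11333027e-04
  1.95878632e+00 -3.73840366e-01]
[0.3 0.5 0.3] [ 9.72034215e-01  7.58659858e-02  1.10871584e+00 -4.44089210e-16
  1.95701082e+00 -4.90551698e-01]
[0.4  0.   0.25] [-8.35680358e-02 -4.38909485e-01  1.65185440e+00 -1.86959637e-03
  1.92898757e+00 -1.43020657e+00]
[0.4  0.   0.25] [-8.51026884e-02 -4.39374033e-01  1.65218584e+00 -4.44089210e-16
  1.92878084e+00 -1.54768860e+00]
```

My unit slip: L takes mm but was treated as metres. I'll fix that and go.

```bash
sed -i 's/C+ex\*x+ey\*y,z/C+(ex*x+ey*y)*1e-3,z/' lib.py
python3 - <<'E'
from lib import *
s=1
for y,z in((-76,.3),(-95,.205),(165,.205)): print(np.round(env.solve_ik(L(62,y,z),ori(s)),2))
p=np.array(env.current_position()); p[2]=.36
env.move_straight(p,speed=.2); env.move_gripper(0.)
env.goto(L(62,-76,.33),ori(s)); st()
env.move_straight(L(62,-76,.268),speed=.08); st(); env.sleep(.3); st()
print(env.move_straight(L(62,-76,.222),speed=.008,stop_force=7)); st()
E
```

```text
[-0.25  0.15  1.03 -0.    1.96 -1.71]
[-0.28  0.12  1.23 -0.    1.79 -1.74]
[ 0.14  0.19  1.16 -0.    1.8  -1.32]
5.23 (np.float64(62.1), np.float64(-75.2), np.float64(330.1)) [-0.2  0.2  0.1]
6.16 (np.float64(62.2), np.float64(-76.0), np.float64(268.8)) [-0.2 -0.6  1. ]
6.46 (np.float64(62.1), np.float64(-76.0), np.float64(268.4)) [-0.1  0.1  0.8]
True
8.92 (np.float64(62.0), np.float64(-76.0), np.float64(253.7)) [-0.8 -0.3  4.5]
```

```bash
python3 - <<'E'
from lib import *
fz=lambda: env.current_ft_force()[2]
z=env.current_position()[2]; y=-76.
def press(lo,hi):
    global z
    for _ in range(12):
        f=fz()
        if lo<f<hi: return
        z+= -.0004 if f<lo else .0004
        env.move_straight(L(62,y,z),speed=.008); env.sleep(.1)
press(10,15); st(); print(z)
for i in range(8):
    y+=10
    if env.move_straight(L(62,y,z),speed=.025,stop_force=15): print("stop"); break
    st()
    if not 8<fz()<17: press(10,15); st()
    if not 6<fz()<25: break
c=env.read_camera("top")
import cv2; from seg import *
cv2.imwrite("pics/drag.png",cv2.resize(c["image"][100:270,220:480,::-1],None,fx=3,fy=3)); np.savez("drag.npz",**c)
E
```

```text
11.37 (np.float64(62.1), np.float64(-76.0), np.float64(253.6)) [-2.9  0.1 11.1]
0.2508959401509295
11.92 (np.float64(62.6), np.float64(-67.0), np.float64(253.6)) [-0.6 -2.6 11.2]
12.47 (np.float64(62.6), np.float64(-57.0), np.float64(253.6)) [ 0.7 -2.9 10.1]
13.02 (np.float64(62.7), np.float64(-47.0), np.float64(253.6)) [-0.4 -1.9 10.4]
13.57 (np.float64(62.7), np.float64(-37.0), np.float64(253.6)) [-1.  -2.9 10.2]
14.12 (np.float64(62.7), np.float64(-27.0), np.float64(253.6)) [-0.2 -3.3 10.8]
14.67 (np.float64(62.7), np.float64(-17.0), np.float64(253.6)) [-0.3 -3.  10.5]
15.22 (np.float64(62.7), np.float64(-7.0), np.float64(253.6)) [-0.1 -4.  11.2]
15.77 (np.float64(62.7), np.float64(3.0), np.float64(253.6)) [-0.7 -2.6 10.6]
```

View pics/drag.png

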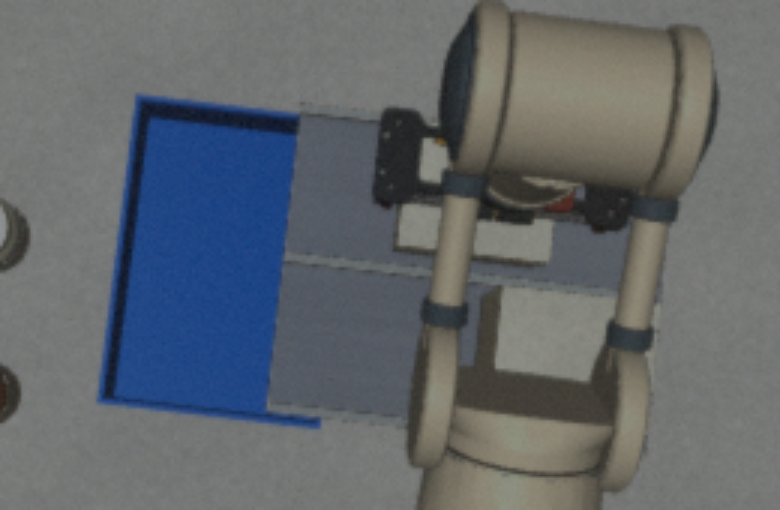

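The carton followed: its rear edge is now at about crop x=552, near full-image column 404, and the lane behind it is clear. The tall carton at crop (550,330) hasn't moved. Next I lift, measure the rear face and reach down behind it.

```bash
python3 - <<'E'
from lib import *
from seg import *
env.move_straight(L(62,3,.31),speed=.12)
env.move_straight(L(62,-100,.31),speed=.15)
for n in("top","side"):
    W=cloud(env.read_camera(n)); D=(W[...,:2]-C)
    X=D@ex*1000;Y=D@ey*1000;H=W[...,2]
    m=(X>8)&(X<118)&(Y>-120)&(Y<140)&(H>.24)&(H<.262)
    print(n,m.sum(),np.percentile(X[m],[2,98]).round(1),np.percentile(Y[m],[2,98]).round(1),np.median(H[m]).round(4))
st()
E
```

```text
top 2008 [ 13.9 111. ] [-51.4  61.8] 0.2524
side 1793 [ 11.9 109.6] [-54.1  62.5] 0.2525
17.39 (np.float64(62.0), np.float64(-99.0), np.float64(310.1)) [ 0.2 -0.2 -0.8]
```

```bash
python3 - <<'E'
from lib import *
print(env.move_straight(L(62,-98,.204),speed=.06,stop_force=10)); st()
print(env.move_straight(L(62,-60,.204),speed=.04,stop_force=12)); st()
for y in(0,60,115,152):
    print(env.move_straight(L(62,y,.204),speed=.08,stop_force=20)); st()
env.sleep(.5)
env.move_straight(L(62,140,.33),speed=.15); env.move_straight(L(62,-30,.36),speed=.2); st()
import cv2
c=env.read_camera("side"); cv2.imwrite("pics/end.png",c["image"][:,:,::-1])
c=env.read_camera("top"); cv2.imwrite("pics/endt.png",c["image"][:,:,::-1]); np.savez("endt.npz",**c)
E
```

```text
False
19.31 (np.float64(62.1), np.float64(-98.0), np.float64(204.4)) [ 0.8  0.8 -0.9]
False
20.41 (np.float64(62.0), np.float64(-60.0), np.float64(204.0)) [ 0.4 -0.2 -0.1]
False
21.31 (np.float64(62.0), np.float64(0.0), np.float64(204.1)) [-0.1 -0.8  0.5]
False
22.21 (np.float64(62.0), np.float64(60.0), np.float64(203.9)) [0.  0.5 0.7]
False
23.05 (np.float64(62.0), np.float64(115.0), np.float64(203.9)) [ 0.3 -0.2  0.4]
False
23.67 (np.float64(62.0), np.float64(152.3), np.float64(203.9)) [ 0.4  0.3 -0.2]
26.18 (np.float64(62.0), np.float64(-29.2), np.float64(359.6)) [-0.   0.3  0.2]
```

View pics/endt.png

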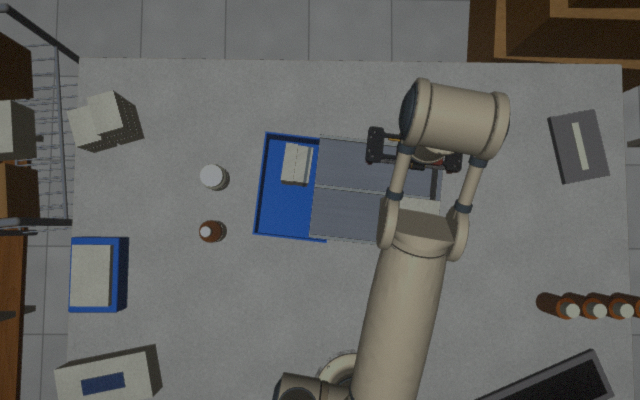

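The top view shows the carton standing on end inside the bin at about (297,165). The bin, jar and bottle look unmoved, and the arm is clear. I'll check the side view and compare positions.

```bash
python3 - <<'E'
from lib import *
from seg import *
for n in("top0","endt"):
    c=np.load(n+".npz");W=cloud(c);H=W[...,2];hsv=cv2.cvtColor(c["image"],cv2.COLOR_RGB2HSV)
    b=(hsv[...,0]>100)&(hsv[...,0]<130)&(hsv[...,1]>150)&(W[...,0]>.3)&(W[...,0]<.8)&(W[...,1]>-.2)&(W[...,1]<.5)
    print(n,rect(W[b]))
    D=W[...,:2]-C;X=D@ex*1000;Y=D@ey*1000
    t=(X>-130)&(X<0)&(Y<50)&(Y>-160)&(H>.28)&(H<.3); print("tall",np.percentile(X[t],98),np.percentile(Y[t],[2,98]))
    k=(X>-30)&(X<140)&(Y>155)&(Y<290)&(H>.06)&(hsv[...,1]<90);  print("carton",k.sum(),H[k].max() if k.any() else 0, [np.percentile(v[k],[2,98]).round(0) for v in(X,Y)])
E
```

```text
top0 ((567.9666137695312, 165.57183837890625), (195.2841033935547, 277.9034118652344), 83.87620544433594)
tall -13.172921464978394 [-133.6292607   -17.57510572]Traceback (most recent call last):
  File "<stdin>", line 9, in <module>
    return _quantile_unchecked(
        a, q, axis, out, overwrite_input, method, keepdims, weights)
    return _ureduce(a,
                    func=_quantile_ureduce_func,
    ...<5 lines>...
                    overwrite_input=overwrite_input,
                    method=method)
    r = func(a, **kwargs)
    result = _quantile(arr,
                       quantiles=q,
    ...<2 lines>...
                       out=out,
                       weights=wgt)
    slices_having_nans = np.isnan(arr[-1, ...])
                                  ~~~^^^^^^^^^
IndexError: index -1 is out of bounds for axis 0 with size 0
```

View pics/end.png

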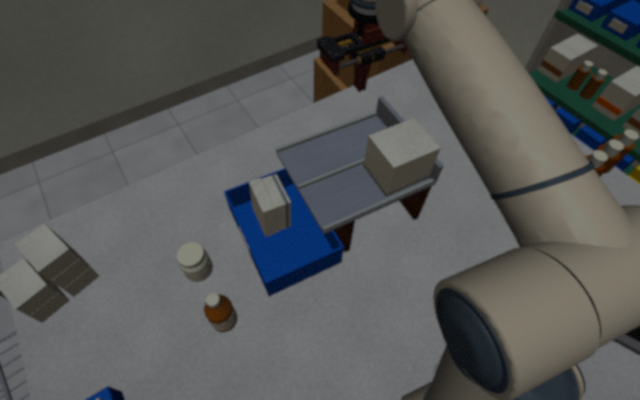

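In the side view the carton stands upright inside the bin at about (270,205). The tall carton (402,157), bin, bottle and jar are at the same pixels as before, and the arm touches nothing. (My numeric check failed because the arm blocks the tall carton in the top view.)

```bash
python3 -c "
from cell import env
print(env.close_job())"
```

```text
the job is handed in; nothing more can be done
None
```

I dragged the flat carton off the stop with about 11 N on its lid and pushed it from behind into the blue bin, where it stands on end; by the final camera views nothing else moved, and I handed the job in at about 26 s.

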